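Wedge the honing stone tight in its box and shut the lid

TASK

The sharpener is taking the salon's honing stone away in its wooden box, so pack it so that it cannot rattle. Lay the stone flat in the routed bed of the box, put the broad wedge thin end first into the tapered slot at the stone's free end, and drive it in from the front until its thick end is flush with the front of the box and the stone is locked tight between wedge and end stop; then lower the lid until it is fully shut. Leave the slim wedge (it is for a longer stone), the oil bottle and the two hair clips where they are.

Things in the scene. Friction and masses are not known exactly. Their poses are not given: they have to be found in the camera images.
- hone_box: Reddish wooden box; it does not shift. Origin: centre of its underside; +x from front (side with the slot) to back (hinged side), +y to its left end. Base x -50 to 50, y -115 to 115 mm, rim 24 mm high. Bed for the stone: x -27 to 27 (upper edges sloped), floor at z = 12.5 mm, from the end stop at y = -97 leftwards into the cross slot. Stone home: centre at y = -22, left end at y = 53.
- bed_stop (a point): Foot of the bed's end stop (a pale wooden stud 18 mm wide), on the bed floor at the middle of the bed's right end (box x = 0, y = -97, z = 12.5 mm). The stone, 4 mm narrower than the bed, ends up against it. Slide it fully against the stop first: a stone left short of it can jam askew under the wedge.
- slot_mouth (a point): Slot floor at the box's front face, 72 mm left of the box's middle: the middle of the broad wedge's thick end belongs above it. The slot's floor is at box z = 12.5 mm; it is open at the front (x = -50, y from 45 to 91) and blind at x = 45. Its left wall slants 1:5 (y = 91 at the front, 72 at the back); its right side is the stone's end.
- hone_lid (a joint): The box's lid, hinged at the back. 0 = shut; starts open at 1.75 to 1.95 rad (leaning back), limit 2.0. A stiff hinge: it stays at any angle, some 3 N at the free edge moves it. 250 mm wide; reaches 112.5 mm from the hinge line; shut, its outer top is 25 mm above that line. A front skirt, 5.5 mm clear of the base, hangs to z = 17 mm: a wedge that stands out farther keeps the lid from shutting.
- lid_hinge (a point): Middle of the lid's hinge line, at x = 50, y = 0, z = 24 mm in the box's frame. The lid turns about the box's y axis through it.
- lid_lip (a point): Middle of the outer edge of the brass finger lip of the lid: 50 mm wide, 7 mm thick, standing out 14 mm from the lid's free edge, 126.5 mm from the hinge line. With the lid open it is the topmost part.
- hone_stone: Grey two-grit honing stone, a plain block 50 mm (x) by 150 mm (y) by 25 mm high, about 0.42 kg, lying flat. Origin: centre of its underside.
- wedge_broad: The broad one of two pale wooden wedges, lying flat: 88 mm long (x), 22 mm high, 38 mm wide at the thick end (x = -44), 20.4 mm at the thin end (x = 44), 60 g. Straight side at y = -14.6, other side slants 1:5. Origin: underside, half length, half width. Home, where it bites: axes parallel to the box's, origin at box x = -6 (+-5), y = 67.6; 30 mm short of it the side play is 6 mm.
- wedge_broad_butt (a point): Middle of the thick end face of the broad wedge, 11 mm above its underside (x = -44, y = 4.4 mm in the wedge's frame). Kept in the middle of its play, it drifts 3 mm towards the stone over the last 30 mm of its way home. A push of 12 to 20 N on it drives the wedge tight; pushing it again after letting go settles it further.
- wedge_slim: The slim wedge, pale wood, 88 mm long, 22 mm high, 30 mm wide at the thick end (x = -44) and 12.4 mm at the thin end; too slim for this stone. Origin: on the underside at half length and half width. Stays where it is.
- oil_bottle: Brown dropper bottle of honing oil, 33 mm across, 102 mm tall, standing. Origin: centre of its underside. Stays where it is.
- clip_a: Red and white hair clip lying in front of the box, 18 x 96 x 15 mm, long along y. Origin: centre of its underside. Stays where it is.
- clip_b: Metal duckbill hair clip, 12 x 81 x 11 mm, long along y. Origin: centre of its underside. Stays where it is.

How it is judged (in metres and radians):
On the way, in this order (a step that is already met when the one before it is completed fails the run):
1. the stone lies flat in its bed and is let go (x of hone_stone in the frame of hone_box between -0.0045 and 0.0045 m and z of hone_stone in the frame of hone_box between 0.0095 and 0.015 m and angle between hone_stone's own z axis and vertical below 0.05 rad and y of hone_stone in the frame of hone_box between -0.025 and 0.015 m and contact force between the fingers and hone_stone below 0.2 N), for 0.2 s.
2. the broad wedge is home in the slot (thick end at most 5 mm proud of the front) and, no longer touched by the fingers, grips the stone with over 2 N (x of hone_stone in the frame of hone_box between -0.0045 and 0.0045 m and z of hone_stone in the frame of hone_box between 0.0095 and 0.015 m and angle between hone_stone's own z axis and vertical below 0.05 rad and x of wedge_broad_butt in the frame of hone_box above -0.055 m and y of wedge_broad_butt in the frame of hone_box between 0.061 and 0.083 m and z of wedge_broad_butt in the frame of hone_box below 0.029 m and angle between the x axis of wedge_broad and the x axis of hone_box, either way round below 0.08 rad and y of hone_stone in the frame of hone_box below -0.0205 m and contact force between wedge_broad and hone_stone above 2 N and contact force between the fingers and wedge_broad below 0.2 N), for 0.2 s.
At the end, for the whole second after the job is handed in: the lid is shut (within 0.05 rad); the stone lies flat in its bed (within 4.5 mm of its middle line) and within 1.5 mm of the end stop; the broad wedge lies in the slot, straight side to the stone, its thick end at most 5 mm proud of the box's front, and grips the stone with over 1 N; all at rest (value of joint hone_lid below 0.05 rad and x of hone_stone in the frame of hone_box between -0.0045 and 0.0045 m and z of hone_stone in the frame of hone_box between 0.0095 and 0.015 m and angle between hone_stone's own z axis and vertical below 0.05 rad and y of hone_stone in the frame of hone_box below -0.0205 m and x of wedge_broad_butt in the frame of hone_box above -0.055 m and y of wedge_broad_butt in the frame of hone_box between 0.061 and 0.083 m and z of wedge_broad_butt in the frame of hone_box below 0.029 m and angle between the x axis of wedge_broad and the x axis of hone_box, either way round below 0.08 rad and contact force between wedge_broad and hone_stone above 1 N and linear speed of each of hone_stone, wedge_broad below 0.01 m/s); the robot touches nothing.
It fails at once if the slim wedge is moved by over 30 mm (distance of wedge_slim from where it was at the start of the episode above 0.03 m).
It fails at once if the oil bottle is moved by over 30 mm or knocked over (distance of oil_bottle from where it was at the start of the episode above 0.03 m or angle between oil_bottle's own z axis and vertical above 0.4 rad).
It fails at once if a hair clip is moved by over 30 mm (distance of any of clip_a, clip_b from where it was at the start of the episode above 0.03 m).
It also fails if it takes over 72 s, if anything falls off the work surface, if the arm or the gripper's body presses on something with over 40 N, if the wrist force passes 120 N, or if a joint passes its speed limit or range.

ROBOT

A 6-joint arm with a two-finger parallel gripper is mounted at the origin on a cart in front of the work surface, level with it; the furniture and walls round the work are solid. World frame = base frame: x ahead of the robot, y to its left, z up, the work surface at z = 0. Lengths are in mm, angles in rad, forces in N, time in s.
With the tool pointing down it reaches from about 300 to 775 mm from the base axis. Payload 14.6 kg.
Tool frame: the origin (TCP) lies where the fingers leave the gripper's body, on its centre line; the fingertips stand 97 mm ahead of it and the grasp point (between the pads) lies ahead of it (grip_depth is the z of the grasp point in the tool frame, in mm); z points along the fingers, y is the line along which they close (so a half turn about z gives the same grasp; the last joint's range is limited). The gripper opens to 94 mm and grips with 3 to 60 N. Pads are 16 mm wide; open, the fingers measure 119 mm over their backs; the gripper's body (75 mm by 177 mm) begins 78 mm behind the grasp point.
Start: joints at [1.066, 0.3, 1.521, -0, 1.321, -0.067], TCP at [233.168, 498.119, 302.646] pointing down, gripper open.
Joint ranges: [-3.03, 3.03], [-0.79, 2.21], [0.23, 2.52], [-1.04, 4.18], [0, 3.07], [-2.55, 2.55]. Speed limits (rad/s): [2.22, 2.22, 2.57, 3.14, 3.14, 3.14].

INTERFACE

Orientations are given as [roll, pitch, yaw] about the fixed x, y, z axes, in that order (R = Rz(yaw) Ry(pitch) Rx(roll)).
In Python, from cell import read_state, camera, sign_off, regions_of, spot_point, grip_depth gives the robot as it stands. The module is installed in compiled form; this text tells all that it offers.
- The arm moves only by the tool send_rows, never from a script. Its argument "series" is a list of rows, each a list of 3 entries, a list of its own where there are three numbers: the shift along the world's x, y, z in mm, then the turn about the world's z in degrees, then the closure, from -1 (fully open) to 1 (shut), so that 0 is half open. A call has 1 to 12 rows; each row shifts and turns the commanded pose from where the row before left it; what a row does not reach is not made up. A row lasts 1/10 s, in which the tool goes at most 50 mm and 8.59 degrees, less where a joint would pass 70% of its speed; a pose out of reach is approached as far as the arm can. A call is refused whole if a number of a shift passes 50 or a number of a turn 8.59, either way. A call with a gripper value outside its range is refused whole. The fingers move at their own pace and stop on an object; "squeeze" is the grip in N (left out, the last holds). Time passes only in rows, so rows that do not move let the fingers close. It gives the time, the measured TCP pose, the force, the opening and the grip force at its end, in the units of the state.
- read_state(): the state, without advancing time (a new reading comes with each control period).
- camera(name): name is "scene" or "top"; returns a dict with "color" (400x640x3 uint8, blue, green, red), "fx", "fy", "cx", "cy" (pixels), "dist" ([k1, k2, p1, p2, k3] as OpenCV has them; the pictures are not rectified), "camera_from_world" (4x4, takes a point from world to camera coordinates). Camera axes: x right, y down, z forward; pixel columns grow to the right and rows downward; lengths in mm; the calibration is good to about 2 mm. A picture is of the moment at which its call begins. There is no depth.
- sign_off(): hands the job in; it is judged then, once.
Trained networks look in a picture, given as the dict that the camera call returned (one of the last four; its "shot" number tells which), for a name from the list of things; names that differ only in an ending like _2 or _b are one class to them, and where a whole thing is asked for, a point or a joint stands for the part that bears it (a point fixed in the world has none). Each returns a list of dicts, best first, with "confidence" (0 to 1); they miss things now and then, are a little off and sometimes report something else, mostly with a low value. They report only what shows in the picture. A call takes as long as a camera call.
- regions_of(thing, picture): "mask" (400x640 bool, what is visible of it).
- spot_point(thing, picture): "point" ([x, y, z] in mm, in the coordinates of the camera as it stood for that picture, good to about 4 mm: a listed point, or the origin of a listed thing).
The state is a dict: "clock": time; "joints": joint angles; "qd": joint speeds; "effort": joint torques, N m; "eef_pos": TCP position; "eef_rot": TCP orientation; "wrist_force": force on the tool from outside, world axes, zero at the start; "moment": the same for the moment, N m; "finger_gap": finger opening in mm; "finger_force": force on a finger pad.
Only numpy, scipy, OpenCV 4.12 (cv2) and the standard library are available. Lean on these libraries where they do the work, as an engineer would, in place of code of your own. Each camera call takes 0.05 s, during which the arm holds its last target. There are 200 camera calls.

## Working session

There is one attempt and no reset: what is moved stays moved. The work goes in short steps, Python scripts to look and compute and a tool call to move; the robot and the scene stay as the last step left them, time stands still between calls to the robot, and variables do not carry over. Pictures are saved under pics/ and viewed, at most 10 in all, crops included, and the job is handed in when it is done.

Besides the shell and the picture viewer there is one more tool, called after "Request:" as name(argument=value, ...) on one line, values as JSON. send_rows: Moves the arm, as the interface text tells. Its arguments: {"type":"object","properties":{"series":{"type":"array"},"squeeze":{"type":"number"}},"required":["series"]}

```bash
mkdir -p pics; cat > h.py <<'E'
import numpy as np, cv2
from cell import *
def w(p,c):
    T=np.linalg.inv(np.array(c["camera_from_world"])); return (T@np.r_[p,1])[:3]
def ray(u,v,c):
    K=np.array([[c["fx"],0,c["cx"]],[0,c["fy"],c["cy"]],[0,0,1]])
    q=cv2.undistortPoints(np.array([[[u,v]]],float),K,np.array(c["dist"]))[0,0]
    T=np.linalg.inv(np.array(c["camera_from_world"])); return T[:3,3],T[:3,:3]@np.r_[q,1]
def at_z(u,v,z,c):
    o,d=ray(u,v,c); return o+d*(z-o[2])/d[2]
def proj(P,c):
    K=np.array([[c["fx"],0,c["cx"]],[0,c["fy"],c["cy"]],[0,0,1]]);T=np.array(c["camera_from_world"])
    r,_=cv2.Rodrigues(T[:3,:3]); return cv2.projectPoints(np.array(P,float),r,T[:3,3],K,np.array(c["dist"]))[0][:,0]
E
python3 - <<'E'
from h import *
s=read_state(); print(s["eef_pos"],s["eef_rot"],s["finger_gap"],grip_depth,s["clock"])
for n in("top","scene"):
    c=camera(n); cv2.imwrite(f"pics/{n}0.png",c["color"])
    T=np.linalg.inv(c["camera_from_world"]);print(n,T[:3,3].round(),T[:3,2].round(2))
    for t in "hone_box bed_stop slot_mouth lid_hinge lid_lip hone_stone wedge_broad wedge_broad_butt wedge_slim oil_bottle clip_a clip_b".split():
        print(t,[(w(d["point"],c).round(1).tolist(),round(d["confidence"],2)) for d in spot_point(t,c)[:3]])
    for t in("hone_stone","wedge_broad","wedge_slim","hone_box"):
        for d in regions_of(t,c)[:2]:
            m=d["mask"].astype(np.uint8); P=np.argwhere(m)[:,::-1].astype(np.float32)
            if len(P): print(t,"mask",round(d["confidence"],2),len(P),cv2.minAreaRect(P))
E
```

```text
[233.1193738  497.99594324 302.08700922] [-3.14045676e+00 -5.27519832e-05  2.70376334e+00] 94.2671819440162 78.39999999999999 0.0
top [ 277.  105. 1088.] [ 0.22 -0.03 -0.98]
hone_box [([576.4, -38.7, -0.9], 0.87)]
bed_stop [([609.9, -127.9, 9.9], 0.86), ([391.0, 309.4, 5.9], 0.52)]
slot_mouth [([509.4, 12.6, 14.2], 0.55)]
lid_hinge [([624.9, -22.2, 24.9], 0.95), ([359.1, 291.5, 8.7], 0.39)]
lid_lip [([666.3, -3.9, 140.7], 0.87)]
hone_stone [([447.1, 247.7, 1.3], 0.82)]
wedge_broad [([390.9, 309.5, 2.2], 0.64)]
wedge_broad_butt [([360.8, 289.7, 9.8], 0.96)]
wedge_slim [([463.1, 165.4, 2.6], 0.57), ([662.6, -4.7, 140.9], 0.38)]
oil_bottle [([569.6, 270.4, -2.2], 0.47)]
clip_a [([523.0, -115.1, 2.4], 0.55), ([599.9, 122.1, 2.2], 0.54)]
clip_b [([523.0, -115.1, 2.4], 0.55), ([599.9, 122.1, 2.2], 0.54)]
hone_stone mask 0.94 1240 ((253.3523406982422, 235.00335693359375), (61.032779693603516, 20.89041519165039), 55.00797653198242)
hone_stone mask 0.28 6886 ((352.59991455078125, 148.89675903320312), (72.85791778564453, 108.80386352539062), 61.587337493896484)
wedge_broad mask 0.95 468 ((226.
[... 674 characters left out ...]
3.1], 0.87)]
wedge_broad []
wedge_broad_butt []
wedge_slim [([614.7, -130.8, 10.5], 0.69), ([466.0, 163.8, 2.8], 0.67)]
oil_bottle [([567.9, 271.6, 3.5], 0.65), ([507.9, 14.6, 13.6], 0.17)]
clip_a [([516.0, -107.0, -2.8], 0.62), ([597.3, 117.4, 7.2], 0.6), ([611.8, -127.8, 10.1], 0.42)]
clip_b [([516.0, -107.0, -2.8], 0.62), ([597.3, 117.4, 7.2], 0.6), ([611.8, -127.8, 10.1], 0.42)]
hone_stone mask 0.83 701 ((257.0, 223.0), (40.0, 26.0), 90.0)
wedge_slim mask 0.62 444 ((284.42303466796875, 230.38458251953125), (16.641006469726562, 34.11406326293945), 56.3099365234375)
hone_box mask 0.7 9784 ((400.22674560546875, 202.86798095703125), (118.66141510009766, 90.79566192626953), 7.352379322052002)
```

View pics/top0.png

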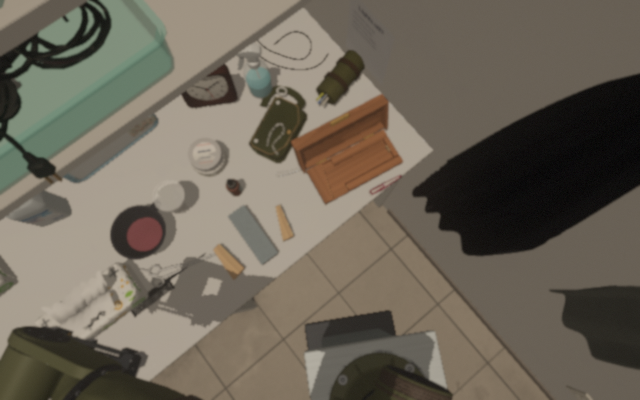

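View pics/scene0.png

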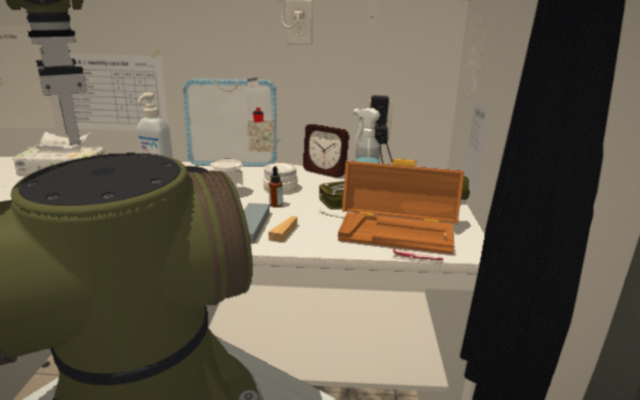

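The top view shows the open box at about (350,150), the stone at (253,235), the broad wedge at (228,260) and the slim wedge at (285,222). The scene view confirms the lid is leaning back. I'll refine the poses next.

```bash
cat >> h.py <<'E'
def rz(a): return np.array([[np.cos(a),-np.sin(a)],[np.sin(a),np.cos(a)]])
def fit2(B,W):
    B=np.array(B,float);W=np.array(W,float);b=B-B.mean(0);v=W-W.mean(0)
    a=np.arctan2((b[:,0]*v[:,1]-b[:,1]*v[:,0]).sum(),(b*v).sum()); return a,W.mean(0)-rz(a)@B.mean(0)
def prism(poly,h,x,y,a,z=0):
    P=np.array(poly)@rz(a).T+[x,y]; return np.r_[np.c_[P,np.full(len(P),z)],np.c_[P,np.full(len(P),z+h)]]
STONE=[(-25,-75),(25,-75),(25,75),(-25,75)]
WEDGE=[(-44,-14.6),(44,-14.6),(44,5.8),(-44,23.4)]
def silfit(mask,poly,h,c,x0,z=0):
    from scipy.optimize import minimize
    m=cv2.GaussianBlur(cv2.resize(mask.astype(np.float32),None,fx=4,fy=4,interpolation=cv2.INTER_LINEAR),(0,0),3)
    def f(q):
        u=(proj(prism(poly,h,q[0],q[1],q[2]/50,z),c)+.5)*4-.5
        r=np.zeros(m.shape,np.float32); hull=cv2.convexHull(u.astype(np.float32))
        cv2.fillConvexPoly(r,np.round(hull*16).astype(int),1,shift=4); r=cv2.GaussianBlur(r,(0,0),3); return ((r-m)**2).sum()
    x0=np.array([x0[0],x0[1],x0[2]*50]); s=[x0]+[x0+d for d in np.diag([8,8,8.])]
    o=minimize(f,x0,method="Nelder-Mead",options=dict(initial_simplex=s,xatol=.05,fatol=.01)); return o.x[0],o.x[1],o.x[2]/50,o.fun/m.sum()
E
python3 - <<'E'
from h import *
F={"hone_box":(0,0),"bed_stop":(0,-97),"slot_mouth":(-50,72),"lid_hinge":(50,0)}
acc={}
for n in("top",)*5+("scene",)*4:
    c=camera(n)
    for t in list(F)+["lid_lip","hone_stone","wedge_broad","wedge_broad_butt","wedge_slim","oil_bottle"]:
        r=spot_point(t,c)
        if t=="slot_mouth": r=[d for d in r if np.hypot(*(w(d["point"],c)[:2]-[509,12]))<20]
        if t=="wedge_slim": r=[d for d in r if np.hypot(*(w(d["point"],c)[:2]-[464,165]))<20]
        if r: acc.setdefault((n,t),[]).append(w(r[0]["point"],c))
    if n=="top":
        ms=regions_of("hone_stone",c)[0]["mask"];mw=regions_of("wedge_broad",c)[0]["mask"]
        print("stone",np.round(silfit(ms,STONE,25,c,(445,246,.35)),3),"wedge",np.round(silfit(mw,WEDGE,22,c,(391,309,.68)),3))
        top=c
M={k:(np.mean(v,0),np.std(v,0)) for k,v in acc.items()}
for k,v in M.items(): print(k,len(acc[k]),v[0].round(1),v[1].round(1))
for n in("top","scene"):
    k=[t for t in F if (n,t) in M]; a,p=fit2([F[t] for t in k],[M[n,t][0][:2] for t in k]); print(n,"box yaw",a,p)
k=[(n,t) for n,t in M if t in F]
a,p=fit2([F[t] for _,t in k],[M[q][0][:2] for q in k]); print("box",a,p)
im=cv2.resize(top["color"][60:290,200:420],None,fx=3.4,fy=2.6*3.4/2.6)
im=cv2.resize(top["color"][80:280,200:420],None,fx=3,fy=3,interpolation=cv2.INTER_CUBIC)
def dr(P,col):
    u=((proj(P,top)-[200,80]+.5)*3-.5); cv2.polylines(im,[np.round(u).astype(int)],True,col,1)
def bx(L,z): return np.c_[np.array(L)@rz(a).T+p,np.full(len(L),z)]
dr(bx([(-50,-115),(50,-115),(50,115),(-50,115)],24),(255,255,0)); dr(bx([(-27,-97),(27,-97),(27,53),(-27,53)],24),(0,255,0))
dr(bx([(-50,45),(-50,91),(45,72),(45,53)],24),(255,0,255))
cv2.imwrite("pics/c1.png",im)
E
```

```text
stone [ 4.44621e+02  2.42924e+02 -1.10300e+00  1.70000e-02] wedge [3.92014e+02 3.13721e+02 6.65000e-01 7.00000e-03]
stone [ 4.45022e+02  2.42680e+02 -1.09500e+00  1.20000e-02] wedge [3.89931e+02 3.12962e+02 6.91000e-01 6.40000e-02]
stone [ 4.44717e+02  2.42534e+02 -1.10100e+00  2.80000e-02] wedge [3.92669e+02 3.13516e+02 6.50000e-01 2.10000e-02]
stone [ 4.43590e+02  2.41865e+02 -1.09500e+00  1.80000e-02] wedge [3.91162e+02 3.13500e+02 6.60000e-01 2.80000e-02]
stone [ 4.44734e+02  2.43256e+02 -1.08400e+00  5.00000e-03] wedge [3.91588e+02 3.13585e+02 6.38000e-01 3.70000e-02]
('top', 'hone_box') 5 [576.7 -39.4   1.9] [2.1 0.7 0.6]
('top', 'bed_stop') 3 [ 609.4 -128.3   12.1] [1.5 1.4 1.3]
('top', 'slot_mouth') 5 [508.9  11.7  12.1] [1.  1.2 2. ]
('top', 'lid_hinge') 5 [627.7 -21.9  23. ] [1.7 1.1 1.9]
('top', 'lid_lip') 5 [625.8  29.1 112.9] [81.1 68.3 56.8]
('top', 'hone_stone') 5 [4.439e+02 2.458e+02 2.000e-01] [1.1 1.4 1. ]
('top', 'wedge_broad') 5 [392.1 311.6   1.6] [1.1 2.7 1.3]
('top', 'wedge_broad_butt') 5 [357.2 289.8   8.9] [1.2 1.  1.5]
('top', 'wedge_slim') 3 [4.616e+02 1.628e+02 3.000e-01] [1.1 1.  1.1]
('top', 'oil_bottle') 5 [ 5.690e+02  2.722e+02 -5.000e-01] [2.  0.6 0.8]
('scene', 'hone_box') 4 [587.6 -58.9   2.4] [14.7 41.5  3.4]
('scene', 'bed_stop') 4 [ 612.9 -129.3    9.6] [0.9 1.1 1.3]
('scene', 'lid_hinge') 4 [626.9 -24.8  24.3] [1.5 1.5 1.2]
('scene', 'lid_lip') 4 [665.7  -7.1 140.3] [0.4 2.2 1.3]
('scene', 'hone_stone') 4 [444.7 241.3   2.7] [0.8 0.9 1.3]
('scene', 'wedge_slim') 4 [466.  165.4   3.3] [1.2 1.2 0.7]
('scene', 'oil_bottle') 4 [566.8 271.1   3.8] [0.8 1.5 0.8]
('scene', 'slot_mouth') 3 [511.2  12.9  13. ] [0.4 1.  0.6]
('scene', 'wedge_broad_butt') 1 [665.2  -4.7 141. ] [0. 0. 0.]
top box yaw 0.3336177506916078 [578.63464081 -38.58754589]
scene box yaw 0.3289603615546218 [582.62900621 -44.11497279]
box 0.33129805880000657 [580.63176479 -41.35126162]
```

View pics/c1.png

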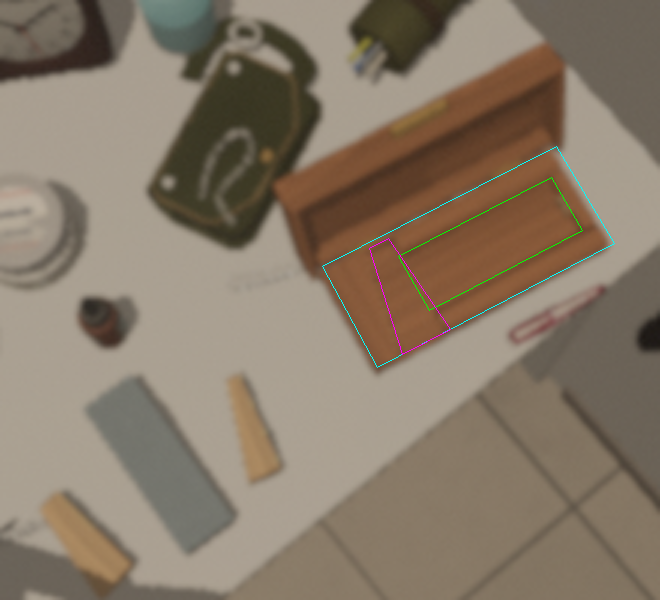

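Overlay: the outline sits about 3 mm too far towards -y because one scene report was an outlier. I take the box at (579.6, -38.9) with yaw 0.333, the stone at (444.6, 242.6) with yaw -1.097, and the wedge at (391.5, 313.4) with yaw 0.661. Moving to above the stone.

Request:
send_rows(series=[[[17.6, -21.3, -8], 4.35, -1], [[17.6, -21.3, -8], 4.35, -1], [[17.6, -21.3, -8], 4.35, -1], [[17.6, -21.3, -8], 4.35, -1], [[17.6, -21.3, -8], 4.35, -1], [[17.6, -21.3, -8], 4.35, -1], [[17.6, -21.3, -8], 4.35, -1], [[17.6, -21.3, -8], 4.35, -1], [[17.6, -21.3, -8], 4.35, -1], [[17.6, -21.3, -8], 4.35, -1], [[17.6, -21.3, -8], 4.35, -1], [[17.6, -21.3, -8], 4.35, -1]], squeeze=40)

```text
clock: 8.35
eef_pos: [445.0, 241.6, 206.5]
eef_rot: [-3.142, 0.0, -2.665]
wrist_force: [0.4, -0.5, -0.6]
finger_gap: 94.3
finger_force: 0.0
```

Request:
send_rows(series=[[[0, 0, -35], 0, -1], [[0, 0, -35], 0, -1], [[0, 0, -20], 0, -1], [[0, 0, -6], 0, -1], [[0, 0, 0], 0, -1], [[0, 0, 0], 0, 1], [[0, 0, 0], 0, 1], [[0, 0, 0], 0, 1], [[0, 0, 0], 0, 1], [[0, 0, 0], 0, 1]], squeeze=40)

```text
clock: 9.35
eef_pos: [444.4, 242.6, 110.9]
eef_rot: [-3.142, 0.0, -2.668]
wrist_force: [0.2, 0.5, -0.3]
finger_gap: 57.6
finger_force: 0.0
```

Request:
send_rows(series=[[[0, 0, 0], 0, 1], [[0, 0, 0], 0, 1], [[0, 0, 10], 0, 1], [[0, 0, 30], 0, 1], [[0, 0, 35], 0, 1], [[0, 0, 35], 0, 1]], squeeze=40)

```text
clock: 9.95
eef_pos: [443.9, 242.3, 222.0]
eef_rot: [3.141, -0.001, -2.668]
wrist_force: [0.3, 0.6, -5.3]
finger_gap: 49.6
finger_force: 40.0
```

Request:
send_rows(series=[[[11.65, -24.6, 0], -8.18, 1], [[11.65, -24.6, 0], -8.18, 1], [[11.65, -24.6, 0], -8.18, 1], [[11.65, -24.6, 0], -8.18, 1], [[11.65, -24.6, 0], -8.18, 1], [[11.65, -24.6, 0], -8.18, 1], [[11.65, -24.6, 0], -8.18, 1], [[11.65, -24.6, 0], -8.18, 1], [[11.65, -24.6, 0], -8.18, 1], [[11.65, -24.6, 0], -8.18, 1], [[11.65, -24.6, 0], -8.18, 1], [[11.65, -24.6, 0], -8.18, 1]])

```text
clock: 11.15
eef_pos: [584.3, -53.7, 220.8]
eef_rot: [-3.141, -0.0, 1.896]
wrist_force: [0.6, -0.1, -5.0]
finger_gap: 49.6
finger_force: 40.0
```

Request:
send_rows(series=[[[0, 0, -35], 0.4, 1], [[0, 0, -35], 0, 1], [[0, 0, 0], 0, 1], [[0, 0, 0], 0, 1]])

```text
clock: 11.55
eef_pos: [584.2, -52.6, 151.4]
eef_rot: [-3.141, -0.0, 1.909]
wrist_force: [0.4, -0.7, -4.0]
finger_gap: 49.7
finger_force: 40.0
```

```bash
cat >> h.py <<'E'
A=.333;P0=np.array([579.6,-38.9])
def b2w(L,z,a=None,p=None):
    a=A if a is None else a;p=P0 if p is None else p
    return np.c_[np.array(L,float)@rz(a).T+p,np.full(len(L),z)]
def w2b(q): return rz(-A)@(np.array(q[:2])-P0)
def crop(c,x0,y0,x1,y1,k,lines):
    im=cv2.resize(c["color"][y0:y1,x0:x1],None,fx=k,fy=k,interpolation=cv2.INTER_CUBIC)
    for P,col in lines: cv2.polylines(im,[np.round((proj(P,c)-[x0,y0]+.5)*k-.5).astype(int)],True,col,1)
    return im
RIM=[(-50,-115),(50,-115),(50,115),(-50,115)]
E
python3 - <<'E'
from h import *
s=read_state();print(s["eef_pos"],s["eef_rot"][2],s["clock"],w2b(s["eef_pos"]))
t=camera("top");c=camera("scene")
z=s["eef_pos"][2]-111; q=w2b(s["eef_pos"])
ls=[(b2w(RIM,24),(255,255,0)),(b2w(np.array(STONE)+q,z+25),(0,255,0)),(b2w(np.array(STONE)+q,z),(0,255,255))]
a=crop(t,290,80,430,220,4,ls);b=crop(c,330,150,480,270,4,ls)
cv2.imwrite("pics/t2.png",a);cv2.imwrite("pics/s2.png",b)
for n,x in(("top",t),("scene",c)):
    for d in spot_point("hone_stone",x)[:1]: print(n,w(d["point"],x),d["confidence"],w2b(w(d["point"],x)))
E
```

```text
[584.23682699 -52.58403726 151.44460358] 1.9087709391984857 11.55 [ -0.09092656 -14.44800238]
top [582.1942981  -47.50674972  40.47129135] 0.75 [-0.36158888 -8.98196954]
scene [581.89889862 -53.91205297  44.85098374] 0.69 [ -2.73452443 -14.93884351]
```

View pics/t2.png

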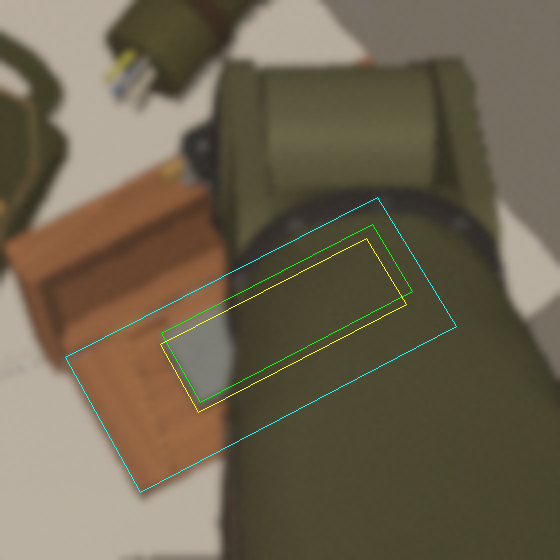

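View pics/s2.png

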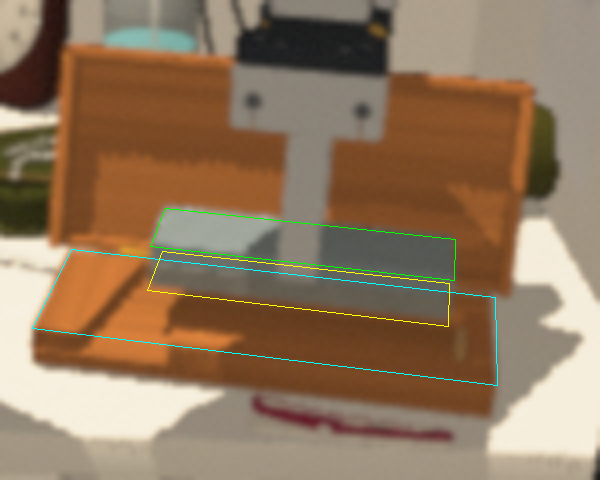

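Both overlays agree within about a pixel: the held stone (green/yellow) and the rim (cyan) sit on their outlines. The gripper body would brush the lid's lip, so I'll nudge the lid further back first and then lower the stone.

Request:
send_rows(series=[[[-11.3, -3.9, 0], 0, 1], [[0, 0, -14], 0, 1], [[5.7, 2, 0], 0, 1], [[5.7, 2, 0], 0, 1], [[2.8, 1, 0], 0, 1], [[2.8, 0.9, 0], 0, 1], [[0, 0, 0], 0, 1]])

```text
clock: 12.45
eef_pos: [590.3, -50.5, 136.7]
eef_rot: [3.141, 0.0, 1.909]
wrist_force: [-0.5, -0.3, -5.1]
finger_gap: 49.7
finger_force: 40.0
```

Request:
send_rows(series=[[[-5.9, -2, 0], 0, 1], [[0, 0, -3], 0, 1], [[0, 0, -3], 0, 1], [[0, 0, 0], 0, 1]])

```text
clock: 12.85
eef_pos: [585.6, -52.3, 132.9]
eef_rot: [3.135, 0.002, 1.909]
wrist_force: [3.1, 6.2, 9.8]
finger_gap: 49.5
finger_force: 40.0
```

Request:
send_rows(series=[[[1.4, 0.5, 1], 0, 1], [[0, 0, 0], 0, 1], [[0, 0, -1], 0, 1], [[0, 0, 0], 0, 1]])

```text
clock: 13.25
eef_pos: [586.8, -51.9, 132.7]
eef_rot: [3.136, 0.002, 1.909]
wrist_force: [2.3, 5.9, 10.2]
finger_gap: 49.6
finger_force: 40.0
```

```bash
python3 - <<'E'
from h import *
s=read_state();print(w2b(s["eef_pos"]),s["eef_pos"],rz(-A)@s["wrist_force"][:2],s["wrist_force"][2],rz(-A)@s["moment"][:2],s["moment"])
E
```

```text
[  2.54746654 -14.61545096] [586.78501803 -51.8798501  132.67537279] [4.11634335 4.84110334] 10.218579961041756 [ 0.48015543 -1.59826523] [ 0.976219   -1.353513    0.34148767]
```

The force and moment readings put the contact on the lid's skirt, about 90 mm behind the tool. I'll raise the arm, push the lid to its back limit with the finger's outer face, and then place the stone.

Request:
send_rows(series=[[[0, 0, 10], 0, 1], [[0, 0, 30], 0, 1], [[0, 0, 27], 0, 1], [[17, 5.8, 0], 0, 1], [[14, 4.9, 0], 0, 1], [[3, 1, 0], 0, 1], [[2, 0.7, 0], 0, 1], [[2, 0.7, 0], 0, 1]])

```text
clock: 14.05
eef_pos: [622.7, -39.3, 197.0]
eef_rot: [-3.14, -0.001, 1.908]
wrist_force: [-1.3, -0.9, -5.8]
finger_gap: 49.8
finger_force: 41.3
```

```bash
cat > st.py <<'E'
from h import *
s=read_state();print("box",w2b(s["eef_pos"]).round(2),"z",round(s["eef_pos"][2],2),"F",(rz(-A)@s["wrist_force"][:2]).round(1),round(s["wrist_force"][2],1),"M",(rz(-A)@s["moment"][:2]).round(2),"yaw",round(s["eef_rot"][2],3),"j6",s["joints"][5].round(2),s["clock"])
E
python3 st.py
```

```text
box [ 40.6  -14.48] z 197.04 F [-1.5 -0.4] -5.8 M [0.03 0.3 ] yaw 1.908 j6 -0.46 14.05
```

Request:
send_rows(series=[[[1.9, 0.7, 0], 0, 1], [[1.9, 0.7, 0], 0, 1], [[1.9, 0.7, 0], 0, 1], [[0, 0, 0], 0, 1]])

```text
clock: 14.45
eef_pos: [629.2, -36.9, 197.6]
eef_rot: [3.141, 0.0, 1.909]
wrist_force: [-0.3, -0.2, -5.3]
finger_gap: 49.6
finger_force: 40.4
```

```bash
python3 st.py
```

```text
box [ 47.52 -14.36] z 197.65 F [-0.4 -0.1] -5.3 M [-0.06  0.14] yaw 1.909 j6 -0.45 14.45
```

Request:
send_rows(series=[[[1.9, 0.7, 0], 0, 1], [[1.9, 0.7, 0], 0, 1], [[1.9, 0.7, 0], 0, 1]])

```text
clock: 14.75
eef_pos: [633.6, -35.4, 197.5]
eef_rot: [-3.136, -0.001, 1.909]
wrist_force: [-27.7, -8.2, 7.7]
finger_gap: 49.0
finger_force: 69.5
```

```bash
python3 st.py
```

```text
box [ 52.17 -14.38] z 197.48 F [-28.8   1.3] 7.7 M [0.24 4.85] yaw 1.909 j6 -0.45 14.75
```

Request:
send_rows(series=[[[-2, -0.7, 0], 0, 1], [[-24, -8.3, 0], 0, 1], [[-24, -8.3, -20], 0, 1], [[0, 0, -20], 0, 1], [[0, 0, -16], 0, 1], [[0, 0, 0], 0, 1]])

```text
clock: 15.35
eef_pos: [584.2, -52.1, 140.0]
eef_rot: [-3.139, -0.001, 1.908]
wrist_force: [0.1, -0.4, -4.4]
finger_gap: 49.6
finger_force: 40.0
```

```bash
python3 st.py
```

```text
box [  0.04 -13.97] z 139.97 F [-0.  -0.4] -4.4 M [-0.01  0.05] yaw 1.908 j6 -0.49 15.35
```

Exactly over the bed. Lowering step by step.

Request:
send_rows(series=[[[0, 0, -4], 0, 1], [[0, 0, -3], 0, 1], [[0, 0, -2], 0, 1], [[0, 0, -1.5], 0, 1], [[0, 0, 0], 0, 1]])

```text
clock: 15.85
eef_pos: [584.8, -52.2, 131.2]
eef_rot: [3.142, 0.0, 1.909]
wrist_force: [-0.2, 0.0, -4.2]
finger_gap: 49.9
finger_force: 40.0
```

```bash
python3 st.py
```

```text
box [  0.58 -14.23] z 131.16 F [-0.2  0.1] -4.2 M [-0.04  0.02] yaw 1.909 j6 -0.49 15.85
```

Request:
send_rows(series=[[[0, 0, -1], 0, 1], [[0, 0, 0], 0, 1], [[0, 0, -1], 0, 1], [[0, 0, 0], 0, 1]])

```text
clock: 16.25
eef_pos: [584.7, -52.2, 129.1]
eef_rot: [-3.141, -0.0, 1.909]
wrist_force: [-0.3, -0.5, -4.9]
finger_gap: 49.6
finger_force: 40.0
```

```bash
python3 st.py
```

```text
box [  0.51 -14.23] z 129.05 F [-0.5 -0.3] -4.9 M [-0.02  0.03] yaw 1.909 j6 -0.49 16.25
```

Request:
send_rows(series=[[[0, 0, -1], 0, 1], [[0, 0, 0], 0, 1], [[0, 0, -1], 0, 1], [[0, 0, 0], 0, 1]])

```text
clock: 16.65
eef_pos: [584.7, -52.2, 127.0]
eef_rot: [-3.141, -0.0, 1.909]
wrist_force: [-0.9, 0.1, -4.5]
finger_gap: 49.5
finger_force: 40.0
```

```bash
python3 st.py
```

```text
box [  0.5  -14.21] z 127.0 F [-0.8  0.4] -4.5 M [-0.04  0.04] yaw 1.909 j6 -0.49 16.65
```

Request:
send_rows(series=[[[0, 0, -1], 0, 1], [[0, 0, 0], 0, 1], [[0, 0, -1], 0, 1], [[0, 0, 0], 0, 1]])

```text
clock: 17.05
eef_pos: [584.7, -52.2, 125.0]
eef_rot: [-3.141, -0.0, 1.909]
wrist_force: [0.3, -0.0, -5.3]
finger_gap: 49.5
finger_force: 40.0
```

```bash
python3 st.py
```

```text
box [  0.51 -14.24] z 125.04 F [ 0.2 -0.1] -5.3 M [0.03 0.09] yaw 1.909 j6 -0.49 17.05
```

Request:
send_rows(series=[[[0, 0, -0.8], 0, 1], [[0.6, -1.9, 0], 0, 1], [[0.7, -1.9, 0], 0, 1], [[0.6, -1.9, 0], 0, 1], [[0, 0, 0], 0, 1]])

```text
clock: 17.55
eef_pos: [586.8, -58.2, 124.4]
eef_rot: [3.141, 0.0, 1.908]
wrist_force: [0.0, 0.2, -4.4]
finger_gap: 49.4
finger_force: 40.0
```

```bash
python3 st.py
```

```text
box [  0.46 -20.57] z 124.38 F [0.1 0.2] -4.4 M [-0.06 -0.04] yaw 1.908 j6 -0.5 17.55
```

Request:
send_rows(series=[[[0.3, -0.9, 0], 0, 1], [[0, 0, 0], 0, 1], [[0.3, -0.9, 0], 0, 1], [[0, 0, 0], 0, 1]])

```text
clock: 17.95
eef_pos: [587.1, -59.0, 124.2]
eef_rot: [-3.141, -0.001, 1.909]
wrist_force: [-1.9, 5.2, -3.3]
finger_gap: 49.6
finger_force: 40.0
```

```bash
python3 st.py
```

```text
box [  0.47 -21.47] z 124.24 F [-0.   5.5] -3.3 M [1.12 0.09] yaw 1.909 j6 -0.5 17.95
```

Request:
send_rows(series=[[[0.2, -0.5, -0.6], 0, 1], [[0, 0, 0], 0, 1], [[0, 0, 0], 0, -0.2], [[0, 0, 0], 0, -0.2], [[0, 0, 0], 0, -0.2]])

```text
clock: 18.45
eef_pos: [587.7, -60.4, 124.2]
eef_rot: [3.141, 0.001, 1.909]
wrist_force: [1.1, 0.3, -0.4]
finger_gap: 56.5
finger_force: 0.0
```

```bash
python3 st.py
```

```text
box [  0.66 -22.96] z 124.16 F [ 1.1 -0.1] -0.4 M [-0.04  0.01] yaw 1.909 j6 -0.5 18.45
```

Request:
send_rows(series=[[[0, 0, 10], 0, -0.2], [[0, 0, 35], 0, -0.2], [[0, 0, 35], 0, -0.2], [[-5, 8, 16], 0, -0.2]])

```text
clock: 18.85
eef_pos: [583.2, -52.7, 223.6]
eef_rot: [3.137, 0.002, 1.908]
wrist_force: [0.8, 0.0, -0.0]
finger_gap: 56.5
finger_force: 0.0
```

Request:
send_rows(series=[[[-18.2, 29, 0], -5.96, -0.5], [[-18.2, 29, 0], -5.96, -0.5], [[-18.2, 29, 0], -5.96, -0.5], [[-18.2, 29, 0], -5.96, -0.5], [[-18.2, 29, 0], -5.96, -0.5], [[-18.2, 29, 0], -5.96, -0.5], [[-18.2, 29, 0], -5.96, -0.5], [[-18.2, 29, 0], -5.96, -0.5], [[-18.2, 29, 0], -5.96, -0.5], [[-18.2, 29, 0], -5.96, -0.5], [[-18.2, 29, 0], -5.96, -0.5], [[-18.2, 29, 0], -5.96, -0.5]])

```text
clock: 20.05
eef_pos: [362.6, 296.9, 219.8]
eef_rot: [-3.142, -0.0, 0.656]
wrist_force: [0.5, -0.9, -0.1]
finger_gap: 70.7
finger_force: 0.0
```

```bash
python3 - <<'E'
from h import *
t=camera("top");c=camera("scene")
L=[(b2w(RIM,24),(255,255,0)),(b2w(np.array(STONE)+[0,-22],37.5),(0,255,0))]
a=crop(t,290,90,430,220,4,L);b=crop(c,330,150,480,270,4,L)
h=np.zeros((520,600,3),np.uint8);h[:,:560]=a
cv2.imwrite("pics/t3.png",np.hstack([cv2.resize(a,(400,371)),cv2.resize(b,(400,371))]))
for n,x in(("top",t),("scene",c)):
    for d in spot_point("hone_stone",x)[:1]: print(n,w(d["point"],x),d["confidence"],w2b(w(d["point"],x)))
for n,x in(("top",t),("scene",c)):
    r=regions_of("hone_stone",x)
    if r: q=silfit(r[0]["mask"],STONE,25,x,(586.8,-59.7,.333),12.5);print(n,w2b(q[:2]),q[2:])
s=read_state();print(s["eef_pos"],s["eef_rot"],s["clock"],s["joints"][5])
E
```

```text
top [586.8643993  -54.41731799  12.10856579] 0.97 [  1.79304035 -17.03947362]
scene [583.30314364 -59.21730014  14.01979095] 0.91 [ -3.14159783 -20.41167119]
top [ -0.68126959 -20.9879299 ] (np.float64(0.35707941928368114), np.float64(0.007413179825763313))
scene [ 12.34046037 -19.20372764] (np.float64(0.37351589391526757), np.float64(0.1128104742319306))
[364.23881864 295.23657318 219.68397195] [3.14144017e+00 1.81263760e-04 6.61364657e-01] 20.35 1.5125818600684708
```

View pics/t3.png

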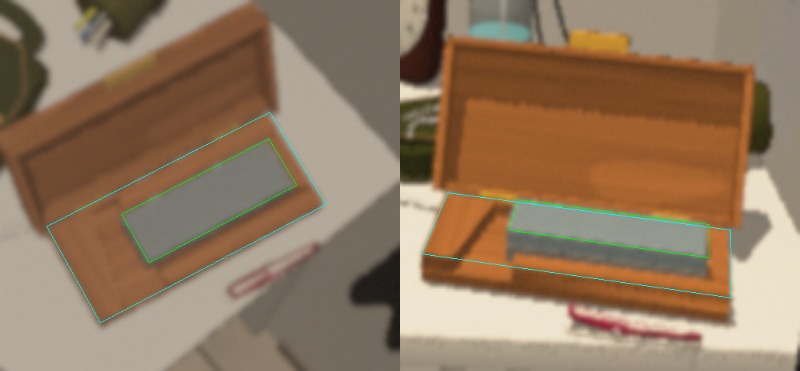

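The stone lies flat in the bed with its outline matched in both views: top about (208,200), scene about (608,235). Now the wedge.

Request:
send_rows(series=[[[0, 0.8, -35], 0, -0.5], [[0, 0, -35], 0, -0.5], [[0, 0, -30], 0, -0.5], [[0, 0, -9], 0, -0.5], [[0, 0, 0], 0, -0.5], [[0, 0, 0], 0, 1], [[0, 0, 0], 0, 1], [[0, 0, 0], 0, 1], [[0, 0, 0], 0, 1], [[0, 0, 0], 0, 1], [[0, 0, 0], 0, 1]], squeeze=25)

```text
clock: 21.45
eef_pos: [364.3, 296.7, 111.2]
eef_rot: [3.141, -0.001, 0.661]
wrist_force: [-0.2, -2.4, 7.2]
finger_gap: 36.4
finger_force: 24.0
```

```bash
python3 st.py
```

```text
box [-93.8 387.5] z 111.21 F [-1.  -2.3] 7.2 M [-0.53  0.33] yaw 0.661 j6 1.52 21.45
```

Request:
send_rows(series=[[[0, 0, 10], 0, 1], [[0, 0, 35], 0, 1], [[6.4, -30.9, 35], -1.88, 1], [[6.4, -30.9, 0], -1.88, 1], [[6.4, -30.9, 0], -1.88, 1], [[6.4, -30.9, 0], -1.88, 1], [[6.4, -30.9, 0], -1.88, 1], [[6.4, -30.9, 0], -1.88, 1], [[6.4, -30.9, 0], -1.88, 1], [[6.4, -30.8, 0], -1.88, 1], [[6.4, -30.8, 0], -1.88, 1], [[6.4, -30.8, 0], -1.88, 1]])

```text
clock: 22.65
eef_pos: [428.1, -13.3, 191.4]
eef_rot: [3.141, -0.0, 0.331]
wrist_force: [-0.1, -0.7, -1.4]
finger_gap: 35.9
finger_force: 24.1
```

Request:
send_rows(series=[[[0, 0, -30], 0, 1], [[0, 0, -15], 0, 1], [[0, 0, 0], 0, 1], [[0, 0, 0], 0, 1]])

```text
clock: 23.05
eef_pos: [428.3, -12.0, 146.5]
eef_rot: [3.142, -0.0, 0.332]
wrist_force: [-0.2, -0.0, -0.5]
finger_gap: 36.5
finger_force: 24.1
```

```bash
python3 st.py; python3 - <<'E'
from h import *
t=camera("top");c=camera("scene")
s=read_state();q=w2b(s["eef_pos"]);z=s["eef_pos"][2]-110.5;print(z,s["finger_gap"])
L=[(b2w(RIM,24),(255,255,0))]+[(b2w(np.array(WEDGE)+q+[32,-3.2],zz),k) for zz,k in((z+22,(0,255,0)),(z,(0,255,255)))]
L+=[(b2w([(-50,45),(-50,91),(45,72),(45,53)],12.5),(255,0,255))]
a=crop(t,290,120,400,230,4,L);b=crop(c,270,170,430,290,4,L)
cv2.imwrite("pics/t4.png",np.hstack([cv2.resize(a,(400,400)),cv2.resize(b,(400,300)) if 0 else np.vstack([cv2.resize(b,(400,300)),np.zeros((100,400,3),np.uint8)])]))
for n,x in(("top",t),("scene",c)):
    for k in("wedge_broad","wedge_broad_butt"):
        for d in spot_point(k,x)[:1]: print(n,k,w(d["point"],x),round(d["confidence"],2),w2b(w(d["point"],x)))
E
```

```text
box [-134.21   74.9 ] z 146.5 F [-0.2  0. ] -0.5 M [0.03 0.13] yaw 0.332 j6 1.12 23.05
36.33840326306452 35.90440937567133
top wedge_broad [585.54940884 -54.40396547  10.58849284] 0.35 [  0.5546523  -16.59701092]
scene wedge_broad [463.26475036  -4.00572715  40.96800698] 0.81 [-98.53825504  71.00502011]
scene wedge_broad_butt [412.99562637 -13.99815173  47.64832313] 0.85 [-149.31221358   77.99347561]
```

View pics/t4.png

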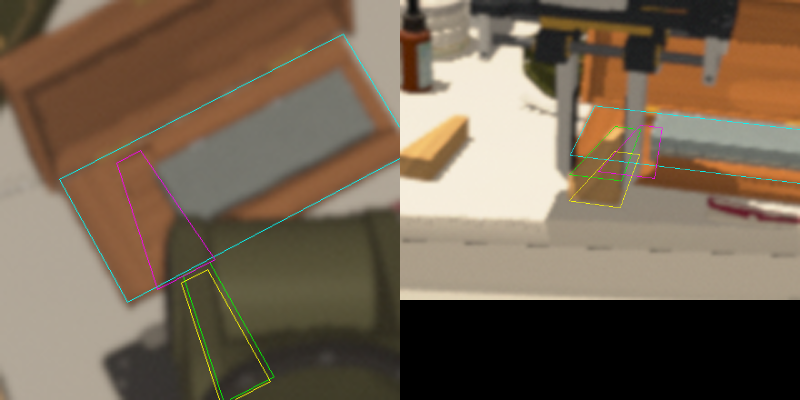

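The held wedge matches its projected outline: butt about (595,190), thin end about (628,128). Lowering it and inserting.

Request:
send_rows(series=[[[0, 0, -15], 0, 1], [[0, 0, -7], 0, 1], [[0, 0, 0], 0, 1], [[14.2, 4.9, 0], 0, 1], [[9.5, 3.3, 0], 0, 1], [[9.5, 3.3, 0], 0, 1], [[9.5, 3.3, 0], 0, 1], [[0, 0, 0], 0, 1]])

```text
clock: 24.15
eef_pos: [471.9, 3.0, 124.2]
eef_rot: [3.141, -0.001, 0.333]
wrist_force: [-0.1, 0.7, -0.7]
finger_gap: 33.2
finger_force: 24.6
```

```bash
python3 st.py
```

```text
box [-88.13  74.81] z 124.18 F [0.1 0.7] -0.7 M [0.07 0.11] yaw 0.333 j6 1.17 24.15
```

```bash
python3 - <<'E'
from h import *
c=camera("scene");print(read_state()["finger_gap"])
for i in range(3):
    for k in("wedge_broad","wedge_broad_butt"):
        for d in spot_point(k,c)[:1]: print(k,w(d["point"],c)[2].round(1),round(d["confidence"],2),w2b(w(d["point"],c)))
    c=camera("scene"); print(read_state()["finger_gap"])
s=read_state();q=w2b(s["eef_pos"])
L=[(b2w(np.array(WEDGE)+q+[32,-3.2],zz),k) for zz,k in((13.5+22,(0,255,0)),(13.5,(0,255,255)))]
cv2.imwrite("pics/s5.png",np.hstack([crop(c,290,170,390,260,4,[]),crop(c,290,170,390,260,4,L)]))
E
```

```text
33.17735267871565
wedge_broad 18.8 0.73 [-68.2947266   71.80133618]
wedge_broad_butt 27.0 0.58 [-117.52332146   76.30993084]
33.27471014400895
wedge_broad 18.0 0.7 [-74.67411631  75.36175976]
wedge_broad_butt 27.8 0.85 [-116.89420038   77.50707002]
33.28373472913863
wedge_broad 16.9 0.62 [-69.24091388  73.6014763 ]
wedge_broad_butt 26.8 0.77 [-117.7595468    75.83540253]
32.81775823864756
```

View pics/s5.png

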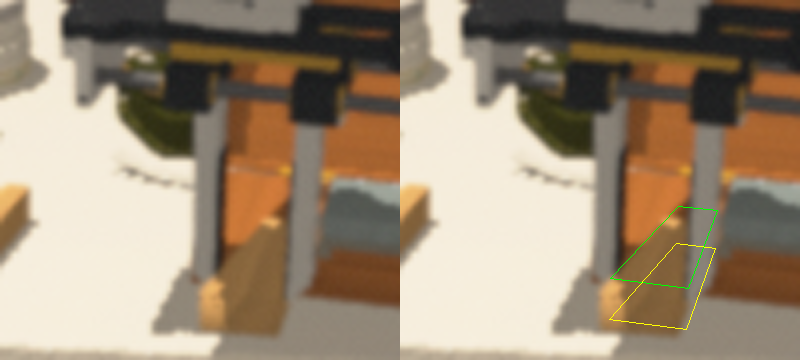

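Request:
send_rows(series=[[[4.7, 1.6, 0], 0, 1], [[4.7, 1.6, 0], 0, 1]], squeeze=35)

```text
clock: 24.85
eef_pos: [480.6, 6.0, 123.8]
eef_rot: [3.141, -0.0, 0.332]
wrist_force: [0.0, 0.6, 0.2]
finger_gap: 33.2
finger_force: 34.4
```

```bash
python3 st.py; python3 - <<'E'
from h import *
c=camera("scene");print(read_state()["finger_gap"])
for k in("wedge_broad","wedge_broad_butt"):
        for d in spot_point(k,c)[:1]: print(k,w(d["point"],c)[2].round(1),round(d["confidence"],2),w2b(w(d["point"],c)))
E
```

```text
box [-78.9   74.79] z 123.85 F [0.2 0.5] 0.2 M [0.07 0.23] yaw 0.332 j6 1.17 24.85
32.844066386431166
wedge_broad 19.2 0.74 [-60.83047957  72.31637796]
wedge_broad_butt 27.6 0.56 [-108.39071043   76.20977884]
```

Request:
send_rows(series=[[[8, 2, 0], 0, 1], [[8, 2, 0], 0, 1], [[0, 0, 0], 0, 1]])

```text
clock: 25.3
eef_pos: [497.2, 10.1, 123.8]
eef_rot: [3.141, -0.001, 0.332]
wrist_force: [0.3, -0.2, -0.9]
finger_gap: 32.5
finger_force: 34.5
```

```bash
python3 st.py
```

```text
box [-61.84  73.28] z 123.81 F [ 0.2 -0.3] -0.9 M [-0.04  0.03] yaw 0.332 j6 1.19 25.3
```

Request:
send_rows(series=[[[8, 2, 0], 0, 1], [[8, 2, 0], 0, 1], [[0, 0, 0], 0, 1]])

```text
clock: 25.6
eef_pos: [513.1, 14.1, 123.8]
eef_rot: [3.141, -0.001, 0.332]
wrist_force: [0.2, -0.2, 0.5]
finger_gap: 32.7
finger_force: 34.5
```

```bash
python3 st.py;  python3 - <<'E'
from h import *
c=camera("scene");print(read_state()["finger_gap"])
for k in("wedge_broad","wedge_broad_butt"):
        for d in spot_point(k,c)[:1]: print(k,w(d["point"],c)[2].round(1),round(d["confidence"],2),w2b(w(d["point"],c)))
E
```

```text
box [-45.48  71.84] z 123.79 F [ 0.1 -0.2] 0.5 M [0.01 0.1 ] yaw 0.332 j6 1.19 25.6
32.82879085315011
wedge_broad 16.1 0.62 [-25.03734399  68.57042713]
wedge_broad_butt 25.3 0.71 [-72.82824137  73.0358557 ]
```

Request:
send_rows(series=[[[3.9, 0.9, 0], 0, 1], [[3.9, 0.9, 0], 0, 1], [[0, 0, -0.8], 0, 1], [[0, 0, 0], 0, 1]])

```text
clock: 26.15
eef_pos: [520.4, 15.7, 123.2]
eef_rot: [3.141, -0.001, 0.332]
wrist_force: [1.8, -0.1, 2.6]
finger_gap: 33.1
finger_force: 34.6
```

```bash
python3 st.py
```

```text
box [-38.11  71.  ] z 123.19 F [ 1.7 -0.7] 2.6 M [ 0.02 -0.27] yaw 0.332 j6 1.2 26.15
```

Request:
send_rows(series=[[[0, 0, 0], 0, -0.2], [[0, 0, 0], 0, -0.2], [[0, 0, 0], 0, -0.2], [[0, 0, 0], 0, -0.2], [[0, 0, 20], 0, -0.2], [[0, 0, 20], 0, 1], [[-26.9, -8.9, 0], 0, 1], [[-27, -8.9, 0], 0, 1], [[0, 0, -15], 0, 1], [[0, 0, -20], 0, 1], [[0, 0, -16], 0, 1], [[0, 0, 0], 0, 1]])

```text
clock: 27.35
eef_pos: [465.2, -2.1, 110.4]
eef_rot: [-3.14, 0.003, 0.332]
wrist_force: [-0.2, 0.3, -0.5]
finger_gap: 4.1
finger_force: 0.0
```

```bash
python3 st.py;  python3 - <<'E'
from h import *
c=camera("scene");t=camera("top");print(read_state()["finger_gap"])
for n,x in(("s",c),("t",t)):
  for k in("wedge_broad","wedge_broad_butt"):
        for d in spot_point(k,x)[:1]: print(n,k,w(d["point"],x)[2].round(1),round(d["confidence"],2),w2b(w(d["point"],x)))
E
```

```text
box [-96.06  72.21] z 110.43 F [-0.1  0.3] -0.5 M [0.02 0.15] yaw 0.332 j6 1.16 27.35
0.7741392712433592
s wedge_broad 16.0 0.61 [-21.44545172  67.50150801]
s wedge_broad_butt 24.7 0.66 [-65.12205159  71.12402154]
t wedge_broad_butt 0.3 0.18 [-4.61741295  1.86652494]
```

Request:
send_rows(series=[[[9.5, 3.2, 0], 0, 1], [[9.5, 3.2, 0], 0, 1], [[2.8, 1, 0], 0, 1], [[2.8, 1, 0], 0, 1], [[2.8, 1, 0], 0, 1], [[2.8, 1, 0], 0, 1]])

```text
clock: 28.25
eef_pos: [495.8, 7.8, 111.8]
eef_rot: [3.141, 0.002, 0.333]
wrist_force: [-7.4, -10.2, 4.8]
finger_gap: 0.4
finger_force: 5.3
```

```bash
python3 st.py
```

```text
box [-63.89  71.53] z 111.76 F [-10.4  -7.2] 4.8 M [-1.32  2.05] yaw 0.333 j6 1.18 28.25
```

Request:
send_rows(series=[[[0.9, 0.3, 0], 0, 1], [[0.9, 0.3, 0], 0, 1], [[0, 0, 0], 0, 1]])

```text
clock: 28.55
eef_pos: [497.2, 8.1, 111.7]
eef_rot: [3.141, 0.004, 0.333]
wrist_force: [-9.4, -9.8, 6.0]
finger_gap: 0.5
finger_force: 5.9
```

```bash
python3 st.py;  python3 - <<'E'
from h import *
c=camera("scene");
for k in("wedge_broad","wedge_broad_butt","hone_stone"):
        for d in spot_point(k,c)[:1]: print(k,w(d["point"],c)[2].round(1),round(d["confidence"],2),w2b(w(d["point"],c)))
cv2.imwrite("pics/s6.png",crop(c,310,170,480,260,4,[(b2w(RIM,24),(255,255,0)),(b2w(np.array(WEDGE)+[-6,67.6],34.5),(0,255,0)),(b2w(np.array(STONE)+[0,-22],37.5),(0,255,0))]))
E
```

```text
box [-62.49  71.37] z 111.67 F [-12.1  -6.3] 6.0 M [-1.2   2.21] yaw 0.333 j6 1.18 28.55
wedge_broad 17.4 0.67 [-7.5784913  68.79106784]
wedge_broad_butt 23.6 0.61 [-52.385919    70.24524894]
hone_stone 15.6 0.91 [ -2.00562937 -23.09627413]
```

View pics/s6.png

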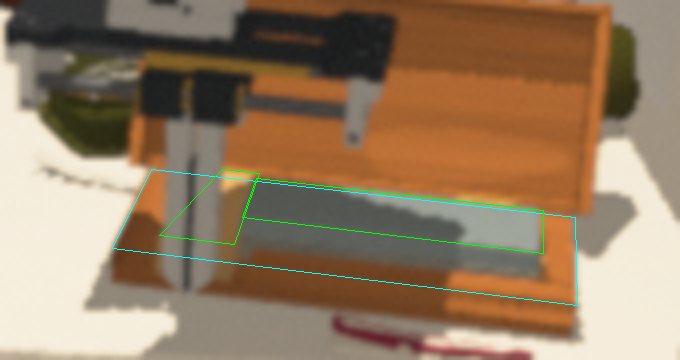

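The view shows the wedge almost home in its outline at about (210,205), with the stone in its bed. I'll push harder.

Request:
send_rows(series=[[[0.9, 0.5, -0.5], 0, 1], [[0.9, 0.5, 0], 0, 1], [[0, 0, 0], 0, 1]])

```text
clock: 29.05
eef_pos: [498.3, 8.7, 111.2]
eef_rot: [3.141, 0.006, 0.333]
wrist_force: [-18.5, -15.3, 14.5]
finger_gap: 0.7
finger_force: 10.9
```

```bash
python3 st.py
```

```text
box [-61.33  71.53] z 111.19 F [-22.5  -8.5] 14.5 M [-1.59  4.02] yaw 0.333 j6 1.19 29.05
```

Request:
send_rows(series=[[[-4, -1.4, 0], 0, 1], [[-4, -1.4, 0], 0, 1], [[0, 0, 0], 0, 1], [[3, 1, 0], 0, 1], [[3, 1, 0], 0, 1], [[1, 0.3, 0], 0, 1], [[1, 0.3, 0], 0, 1]])

```text
clock: 29.75
eef_pos: [498.4, 9.3, 111.2]
eef_rot: [-3.141, 0.006, 0.333]
wrist_force: [-25.4, -10.6, 20.7]
finger_gap: 0.6
finger_force: 13.5
```

```bash
python3 st.py
```

```text
box [-61.   72.1] z 111.24 F [-27.5  -1.7] 20.7 M [-0.22  4.91] yaw 0.333 j6 1.18 29.75
```

Request:
send_rows(series=[[[-4, -1.4, 0], 0, 1], [[-10, -3.4, 0], 0, 1], [[-28, -9.5, 10], 0, 1], [[-28, -9.5, 40], 0, 1], [[0, 0, 40], 0, 1], [[0, 0, 0], 0, 1]])

```text
clock: 30.35
eef_pos: [430.8, -14.4, 205.9]
eef_rot: [3.138, -0.007, 0.332]
wrist_force: [0.6, -0.0, -0.3]
finger_gap: 0.3
finger_force: 0.0
```

```bash
python3 st.py;  python3 - <<'E'
from h import *
for i in range(2):
  for n in("scene","top"):
    c=camera(n)
    for k in("wedge_broad","wedge_broad_butt","lid_lip"):
        for d in spot_point(k,c)[:1]: print(n,k,w(d["point"],c)[2].round(1),round(d["confidence"],2),w2b(w(d["point"],c)))
    if n=="scene": b=crop(c,330,150,480,270,3,[(b2w(RIM,24),(255,255,0)),(b2w(np.array(WEDGE)+[-6,67.6],34.5),(0,255,0))])
    else: a=crop(c,290,90,410,210,3,[(b2w(RIM,24),(255,255,0)),(b2w(np.array(WEDGE)+[-6,67.6],34.5),(0,255,0))])
cv2.imwrite("pics/t7.png",np.hstack([a,b]))
print(read_state()["clock"])
E
```

```text
box [-132.59   71.76] z 205.85 F [ 0.6 -0.2] -0.3 M [0.04 0.12] yaw 0.332 j6 1.12 30.35
scene wedge_broad 14.6 0.64 [-8.27808936 67.54978035]
scene wedge_broad_butt 24.7 0.66 [-52.92052154  68.99520034]
top wedge_broad 14.7 0.81 [-7.73072701 65.2770834 ]
top wedge_broad_butt 22.8 0.64 [-51.82445554  72.72515796]
top lid_lip 131.7 0.93 [110.18989403   5.18669694]
scene wedge_broad 17.2 0.76 [-2.85922612 69.33915752]
scene wedge_broad_butt 23.1 0.83 [-53.70934979  72.89814632]
scene lid_lip 133.2 0.66 [110.15344715   3.11811325]
top wedge_broad 13.5 0.75 [-9.63482483 65.28036114]
top wedge_broad_butt 18.9 0.69 [-46.56079859  70.94737788]
31.15
```

View pics/t7.png

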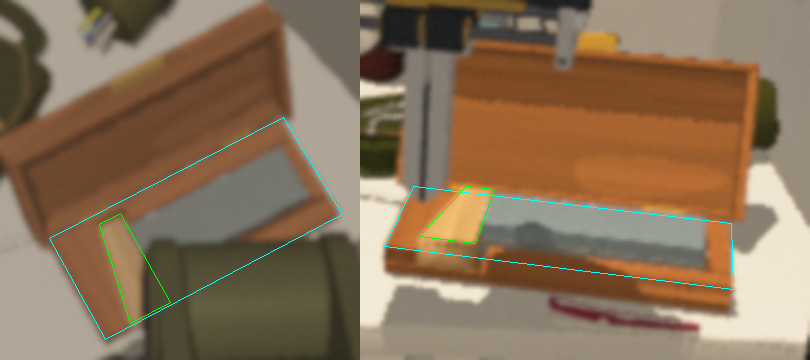

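The wedge fills its home outline, with the butt at about x = -52 mm, flush with the front. Next is the lid: raise, cross over it, and go down behind it.

Request:
send_rows(series=[[[0, 0, 30], 0, 1], [[0, 0, 30], 0, 1], [[28.5, 2.3, 0], 0, 1], [[28.5, 2.3, 0], 0, 1], [[28.5, 2.3, 0], 0, 1], [[28.5, 2.3, 0], 0, 1], [[28.5, 2.3, 0], 0, 1], [[28.5, 2.3, 0], 0, 1], [[28.5, 2.3, 0], 0, 1], [[28.5, 2.3, 0], 0, 1], [[28.5, 2.3, 0], 0, 1], [[28.5, 2.3, 0], 0, 1]])

```text
clock: 32.35
eef_pos: [715.9, 9.1, 261.2]
eef_rot: [-3.141, 0.0, 0.332]
wrist_force: [-0.7, -0.8, 0.0]
finger_gap: 0.4
finger_force: 0.0
```

```bash
python3 st.py
```

```text
box [144.47   0.77] z 261.2 F [-0.9 -0.5] 0.0 M [0.   0.14] yaw 0.332 j6 1.2 32.35
```

Request:
send_rows(series=[[[0, 0, -30], 0, 1], [[0, 0, -26], 0, 1], [[0, 0, 0], 0, 1], [[-9.5, -3.3, 0], 0, 1], [[-9.5, -3.3, 0], 0, 1], [[-9.5, -3.3, 0], 0, 1]])

```text
clock: 32.95
eef_pos: [687.0, -0.9, 208.2]
eef_rot: [3.14, -0.005, 0.332]
wrist_force: [4.1, 1.5, 3.2]
finger_gap: 0.3
finger_force: 2.1
```

```bash
python3 st.py
```

```text
box [113.89   0.83] z 208.23 F [4.4 0.1] 3.2 M [ 0.03 -0.59] yaw 0.332 j6 1.18 32.95
```

Request:
send_rows(series=[[[-9.5, -3.3, 0], 0, 1], [[-9.5, -3.3, 0], 0, 1], [[-9.5, -3.3, 0], 0, 1], [[-9.5, -3.3, 0], 0, 1], [[-9.5, -3.3, 0], 0, 1], [[-9.5, -3.3, 0], 0, 1]])

```text
clock: 33.55
eef_pos: [629.7, -21.0, 207.9]
eef_rot: [3.14, -0.004, 0.332]
wrist_force: [2.6, -0.2, 0.6]
finger_gap: 0.6
finger_force: 1.1
```

```bash
python3 st.py
```

```text
box [53.22  0.58] z 207.94 F [ 2.4 -1. ] 0.6 M [-0.19 -0.23] yaw 0.332 j6 1.15 33.55
```

Request:
send_rows(series=[[[-9.5, -3.3, 0], 0, 1], [[-9.5, -3.3, 0], 0, 1], [[-9.5, -3.3, 0], 0, 1]])

```text
clock: 33.85
eef_pos: [600.9, -30.8, 207.1]
eef_rot: [3.141, -0.002, 0.332]
wrist_force: [1.6, 1.2, 0.4]
finger_gap: 0.6
finger_force: 0.6
```

```bash
python3 st.py
```

```text
box [22.77  0.69] z 207.12 F [1.9 0.6] 0.4 M [ 0.05 -0.2 ] yaw 0.332 j6 1.13 33.85
```

Request:
send_rows(series=[[[-9.5, -3.3, 0], 0, 1], [[-9.5, -3.3, -2], 0, 1], [[-5, -1.7, -8], 0, 1], [[-4.7, -1.6, -9], 0, 1], [[-5.7, -2, -8], 0, 1], [[-5.7, -2, -8], 0, 1], [[-3.5, -1.2, -8], 0, 1]])

```text
clock: 34.55
eef_pos: [556.7, -45.9, 161.5]
eef_rot: [-3.141, 0.001, 0.332]
wrist_force: [-0.4, -0.6, 2.0]
finger_gap: 0.3
finger_force: 0.6
```

```bash
python3 st.py
```

```text
box [-23.94   0.84] z 161.53 F [-0.5 -0.5] 2.0 M [-0.04  0.29] yaw 0.332 j6 1.09 34.55
```

Tip at z = 64 and still pressing. Continuing down to shut.

Request:
send_rows(series=[[[-4, -1.4, -5], 0, 1], [[-4, -1.4, -5], 0, 1], [[0, 0, -3], 0, 1], [[0, 0, -1], 0, 1], [[0, 0, 0], 0, 1]])

```text
clock: 35.05
eef_pos: [549.4, -48.5, 148.4]
eef_rot: [-3.142, 0.0, 0.332]
wrist_force: [-0.4, 0.0, -0.6]
finger_gap: 0.2
finger_force: 0.0
```

```bash
python3 st.py
```

```text
box [-31.71   0.78] z 148.4 F [-0.4  0.2] -0.6 M [0.03 0.1 ] yaw 0.332 j6 1.08 35.05
```

Request:
send_rows(series=[[[0, 0, -1], 0, 1], [[0, 0, -1], 0, 1], [[0, 0, -1], 0, 1], [[0, 0, 0], 0, 1]])

```text
clock: 35.45
eef_pos: [549.4, -48.6, 146.4]
eef_rot: [3.141, -0.0, 0.332]
wrist_force: [-4.7, 0.4, 10.9]
finger_gap: 0.4
finger_force: 5.6
```

```bash
python3 st.py
```

```text
box [-31.69   0.73] z 146.38 F [-4.3  1.9] 10.9 M [0.4  1.05] yaw 0.332 j6 1.08 35.45
```

Request:
send_rows(series=[[[0, 0, -1], 0, 1], [[0, 0, 0], 0, 1], [[0, 0, 10], 0, 1], [[-20, -7, 40], 0, 1], [[-45, -15, 45], 0, 1], [[-45, -15, 30], 0, 1], [[-45, -15, 0], 0, 1], [[-45, -15, 0], 0, 1], [[0, 0, 0], 0, 1], [[0, 0, 0], 0, 1]])

```text
clock: 36.45
eef_pos: [364.7, -110.7, 256.3]
eef_rot: [3.14, -0.002, 0.331]
wrist_force: [0.4, 0.8, 0.2]
finger_gap: 0.5
finger_force: 0.0
```

```bash
python3 st.py;  python3 - <<'E'
from h import *
for n in("scene","top"):
    c=camera(n)
    for k in("lid_lip","wedge_broad_butt"):
        for d in spot_point(k,c)[:1]: print(n,k,w(d["point"],c)[2].round(1),round(d["confidence"],2),w2b(w(d["point"],c)))
E
```

```text
box [-226.55    2.36] z 256.29 F [0.6 0.7] 0.2 M [0.   0.16] yaw 0.331 j6 0.85 36.45
scene lid_lip 29.9 0.78 [-76.30939676  -1.224839  ]
top lid_lip 31.7 0.62 [-75.86268172   3.88906791]
```

```bash
python3 -c "
from cell import *
print(sign_off())"
```

```text
the job is handed in; nothing more can be done
None
```

The job is handed in at about 36.5 s of the 72 s allowed; the hand-in call gave no verdict. By my measurements the stone is flat against the stop, the broad wedge is driven in with its butt about 2 mm proud of the front, and the lid is shut; I made no contact with the slim wedge, bottle or clips that I know of, but did not re-measure them.

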